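Seat the hardener bottle in its bench well and take off the push-and-turn cap

TASK

Stand the square capped bottle upright in the square wooden well so that its foot rests on the well's floor. There, press its safety cap down, turn it anticlockwise while pressed, and lift it off. Finish while still holding the cap in the gripper, level and straight above the bottle's open mouth, about 5 cm clear of it, with the bottle left standing in the well; keep the bottle upright throughout and leave the other things on the bench where they are.

Things in the scene. Friction and masses are not known exactly. Their poses are not given: they have to be found in the camera images.
- bottle: White plastic bottle, square body 54 x 54 mm and 88 mm tall, sloping shoulder up to 95 mm, round neck 28 mm across; 0.3 to 0.5 kg. Origin at the centre of its underside, z up, x and y square to its sides. Starts upright on the bench to the left or right of the screwdriver, the well on the other side, with the cap locked on (152 mm tall in all). Any quarter turn fits the well.
- bottle_mouth (a point): Centre of the bottle's mouth, 122 mm above its underside on its axis. The bottle may be lifted by its locked cap, whose two catches carry it, with about 0.1 rad of play in turning and 1 mm sideways.
- cap: Round ribbed black cap, 46 mm across, 48 mm tall; upper 18 mm solid, below it a hollow skirt. Origin at the centre of its lower rim, z up; x agrees with the bottle's x while locked. Locked, its rim stands 104 mm above the bottle's underside. To free it: push down at least 6.3 mm (stop at 8.5 mm), turn anticlockwise from above, while down, to 1.25 rad (0.95 to 1.55 will do), then lift.
- liner (a joint): Spring disc inside the cap that bears on the bottle's mouth: 0 when the cap is on and locked, grows as the cap is pushed down (m; 0.0085 is fully down), -0.0035 when the cap is off. The spring pushes with 3.5 N at 0 and rises 1 N per mm (12 N fully down).
- holder: Well of light wood fixed to the bench: square hole 57 x 57 mm (1.5 mm clearance each side of the bottle), walls 85 mm square outside and 41 mm high on a base 106 mm square and 8 mm thick. The mouth is bevelled at 45 degrees from 57 mm wide at height 32 mm to 73 mm wide at height 40 mm. Origin at the centre of its underside on the bench; x and y square to the hole, z up.
- holder_floor (a point): Centre of the well's inner floor, 8 mm above the bench; the seated bottle's underside rests here.
- screwdriver: Bystander: screwdriver 223 mm long, 33 mm wide and 28 mm high, lying between the bottle's and the well's places, pointing roughly away from the robot. Origin at the centre of its underside.
- cup: Bystander: white open mixing cup, 72 mm across, 75 mm tall, at the right. Origin at the centre of its underside.
- glue: Bystander: round glue bottle with a pointed nozzle, 65 mm across, 212 mm tall, at the far right. Origin at the centre of its underside.
- tape: Bystander: tape measure 37 x 77 x 62 mm, at the right. Origin at the centre of its underside.
Not all that is in view belongs to the job. Of the things like the cap, leave any that is turquoise; of the rest the larger one is meant.

How it is judged:
By the outcome, as a careful person would: the job done as asked, in the order asked, and still so for the second after the job is handed in, while the arm keeps its last pose, push and grip.
It also fails if it takes over 51 s, if anything falls off the work surface, if the arm or the gripper's body presses on something with over 40 N, if the wrist force passes 120 N, or if a joint passes its speed limit or range.

ROBOT

A 6-joint arm with a two-finger parallel gripper is mounted at the origin on the work surface; the furniture and walls round the work are solid. World frame = base frame: x ahead of the robot, y to its left, z up, the work surface at z = 0. Lengths are in m, angles in rad, forces in N, time in s.
With the tool pointing down it reaches from about 0.3 to 0.875 m from the base axis. Payload 4.2 kg.
Tool frame: the origin (TCP) lies midway between the tips of the shut fingers; the grasp point (between the pads) lies 19 mm behind it (bot.grasp_offset is the distance from the TCP to the grasp point, in m); z points along the fingers, x is the direction in which the jaws open and shut, and the axes are right-handed (so a half turn about z gives the same grasp; the last joint's range is limited). The gripper opens to 85 mm and grips with 20 to 120 N. Pads are 22 mm wide; open, the fingers measure 114 mm over their backs; the gripper's body (76 mm by 85 mm) begins 54 mm behind the grasp point. The pads swing forward as they close: fully open they stand 13 mm farther back than shut.
Start: joints at [-1.235, 0.32, 1.565, -0, 1.257, -0.02], TCP at [0.2, -0.539, 0.231] pointing down, gripper open.
Joint ranges: [-3.11, 3.11], [-0.84, 2.01], [0.21, 2.61], [-1.34, 4.49], [0.05, 2.63], [-2.56, 2.56]. Speed limits (rad/s): [2.57, 2.57, 3.14, 3.14, 3.14, 3.14].

INTERFACE

Orientations are given as [roll, pitch, yaw] about the fixed x, y, z axes, in that order (R = Rz(yaw) Ry(pitch) Rx(roll)).
In Python, from cell import bot gives the robot as it stands.
- The arm moves only by the tool jog_arm, never from a script. Its argument "plan" is a list that holds one entry, the list of rows, each a list of 7 numbers: the shift along the tool's x, y, z in mm, then the turn, a rotation vector about the tool's x, y, z in degrees, then the opening in per cent of the stroke, from 0 (shut) to 100 (fully open). A call has 1 to 5 rows; each row is the pose to reach, as a shift and turn from the pose measured when the call began, along the tool's axes at that moment; what a row does not reach only later rows make up. A row lasts 1/10 s, in which the tool goes at most 50 mm and 8.59 degrees, less where a joint would pass 70% of its speed; a pose out of reach is approached as far as the arm can. A call with a gripper value outside its range is refused whole. The fingers move at their own pace and stop on an object; "squeeze" is the grip in N (left out, the last holds). Time passes only in rows, so rows that repeat a pose let the fingers close. It gives the time, the measured TCP pose, the force and the opening at its end, in the units of the state.
- bot.observe(): the state, without advancing time (a new reading comes with each control period).
- bot.capture(name): name is "scene" or "side" or "wrist"; returns a dict with "frame" (480x640x3 uint8, red, green, blue), "depth" (480x640 float32, m along the optical axis (not along the pixel's ray), 0 where there is no reading), "camera_matrix" (3x3 intrinsics, pixels), "origin" and "orientation" of the camera in the world. Camera axes: x right, y down, z forward; pixel columns grow to the right and rows downward; lengths in m; the calibration is good to about 2 mm. A picture is of the moment at which its call begins.
- bot.finish_job(): hands the job in, once; it reports no verdict.
The state is a dict: "clock": time; "q": joint angles; "joint_vel": joint speeds; "joint_efforts": joint torques, N m; "tcp_pos": TCP position; "tcp_rot": TCP orientation; "wrist_force": force on the tool from outside, world axes, zero at the start; "wrist_torque": the same for the moment, N m; "width": opening from 0.0 (shut) to 1.0 (fully open).
Only numpy, scipy, OpenCV 4.12 (cv2) and the standard library are available. Lean on these libraries where they do the work, as an engineer would, in place of code of your own. Each camera call takes 0.05 s, during which the arm holds its last target.

## Working session

There is one attempt and no reset: what is moved stays moved. The work goes in short steps, Python scripts to look and compute and a tool call to move; the robot and the scene stay as the last step left them, time stands still between calls to the robot, and variables do not carry over. Pictures are saved under pics/ and viewed, and the job is handed in when it is done.

Besides the shell and the picture viewer there is one more tool, called after ">>>" as name(argument=value, ...), one argument or row to a line, values as JSON. jog_arm: Moves the arm, as the interface text tells. Its arguments: {"type":"object","properties":{"plan":{"type":"array"},"squeeze":{"type":"number"}},"required":["plan"]}

```bash
ls; mkdir -p pics
cat > h.py <<'E'
import numpy as np, cv2, json
from cell import bot
from scipy.spatial.transform import Rotation as R
def cap(n,fn):
    c=bot.capture(n); cv2.imwrite('pics/'+fn+'.png',c['frame'][:,:,::-1]); np.savez('pics/'+fn+'.npz',**{k:np.array(v) for k,v in c.items()}); return c
def load(fn): return dict(np.load('pics/'+fn+'.npz'))
E
python3 - <<'E'
from h import *
print(bot.observe(), bot.grasp_offset)
for n in ['scene','side','wrist']:
    c=cap(n,n+'0'); print(n,c['camera_matrix'],c['origin'],c['orientation'])
E
```

```text
pics
{'clock': 0.0, 'q': array([-1.23501597e+00,  3.20305188e-01,  1.56567077e+00, -1.26683177e-06,
        1.25736476e+00, -2.00142444e-02]), 'joint_vel': array([-0.00024218,  0.00034637, -0.00084631, -0.00038215, -0.00075757,
       -0.00019282]), 'joint_efforts': array([ 2.94467893e-03, -4.15523028e+01, -2.34161478e+01,  3.91610238e-04,
        7.92216364e-03,  3.22053936e-06]), 'tcp_pos': array([ 0.20013316, -0.538554  ,  0.23047781]), 'tcp_rot': array([-3.14155887e+00,  1.74773669e-03, -1.21500130e+00]), 'wrist_force': array([-0.71310357,  0.03869526,  0.94797083]), 'wrist_torque': array([ 0.02797292,  0.02645939, -0.02176559]), 'width': 1.0034948273574906} 0.0187
scene [[515.58331919   0.         319.27239092]
 [  0.         515.58331919 245.50082816]
 [  0.           0.           1.        ]] [-0.09193431  0.47410765  0.68048709] [-2.16390495 -0.01995911 -2.36872676]
side [[436.36024266   0.         317.03645691]
 [  0.         436.36024266 241.99855597]
 [  0.           0.           1.        ]] [0.20004653 0.67341853 0.54453082] [-2.06503953  0.01139338 -2.80795412]
wrist [[337.55372618   0.         315.3882185 ]
 [  0.         337.55372618 240.00228831]
 [  0.           0.           1.        ]] [ 0.27080158 -0.51189389  0.37290513] [ 2.84130292e+00  1.27283589e-03 -1.21593029e+00]
```

View pics/scene0.png

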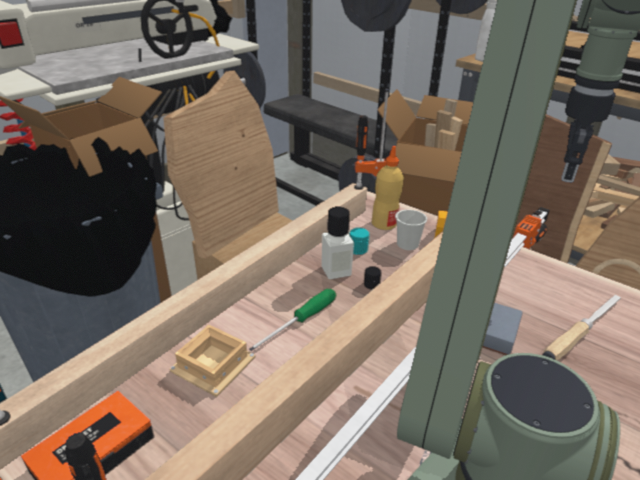

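View pics/side0.png

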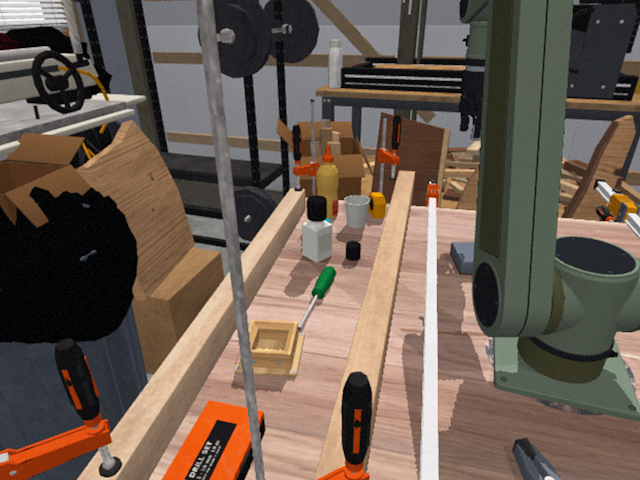

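View pics/wrist0.png

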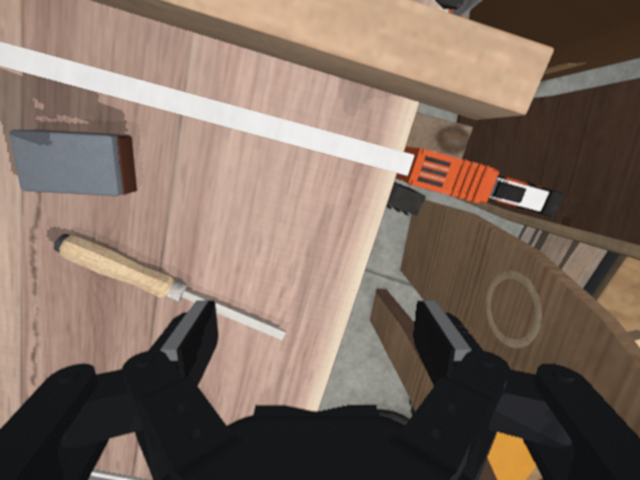

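The scene view shows the well at (212,360), the screwdriver at (295,320) and the bottle at (338,245). Candidates for the cap:
- the tall black cap on the white bottle, scene (339,220)
- the turquoise cap, (359,241)
- the small loose black cap, (372,277)

I choose the tall black cap on the bottle. Next is a close crop and measurement.

```bash
cat >> h.py <<'E'
def pts(c):
    K=c['camera_matrix'];d=c['depth'];v,u=np.indices(d.shape)
    p=np.stack([(u-K[0,2])/K[0,0]*d,(v-K[1,2])/K[1,1]*d,d],-1)
    return p@R.from_euler('xyz',c['orientation']).as_matrix().T+c['origin']
def ray(c,uv):
    K=c['camera_matrix'];r=np.array([(uv[0]-K[0,2])/K[0,0],(uv[1]-K[1,2])/K[1,1],1.])
    return c['origin'],R.from_euler('xyz',c['orientation']).as_matrix()@r
def plane(c,uv,z):
    o,r=ray(c,uv); return o+r*(z-o[2])/r[2]
def tri(c1,a,c2,b):
    o1,r1=ray(c1,a);o2,r2=ray(c2,b)
    s=np.linalg.lstsq(np.stack([r1,-r2],1),o2-o1,rcond=None)[0]
    p,q=o1+s[0]*r1,o2+s[1]*r2; return (p+q)/2,np.linalg.norm(p-q)
E
python3 - <<'E'
from h import *
s=load('scene0');d=load('side0')
a=cv2.resize(s['frame'][190:400,165:415,::-1],None,fx=2.4,fy=2.4,interpolation=cv2.INTER_CUBIC)
b=cv2.resize(d['frame'][180:390,225:400,::-1],None,fx=2.4,fy=2.4,interpolation=cv2.INTER_CUBIC)
cv2.imwrite('pics/cs.png',a);cv2.imwrite('pics/cd.png',b)
for c,n,uvs in [(s,'scene',dict(captop=(339,212),beamfar=(180,325),beamnear=(330,350),bench=(330,390),small=(372,268),turq=(359,234),wellfloor=(208,358))),(d,'side',dict(captop=(317,201),beamfar=(190,350),beamnear=(375,300),small=(353,246)))]:
    P=pts(c)
    for k,(u,v) in uvs.items(): print(n,k,P[v,u].round(3))
E
```

```text
scene captop [ 0.509 -0.215  0.149]
scene beamfar [0.561 0.146 0.037]
scene beamnear [0.297 0.034 0.086]
scene bench [0.283 0.046 0.012]
scene small [ 0.433 -0.242  0.033]
scene turq [ 0.526 -0.308  0.046]
scene wellfloor [0.486 0.143 0.006]
side captop [ 0.507 -0.198  0.153]
side beamfar [0.566 0.246 0.072]
side beamnear [0.314 0.051 0.091]
side small [ 0.425 -0.221  0.038]
```

View pics/cs.png

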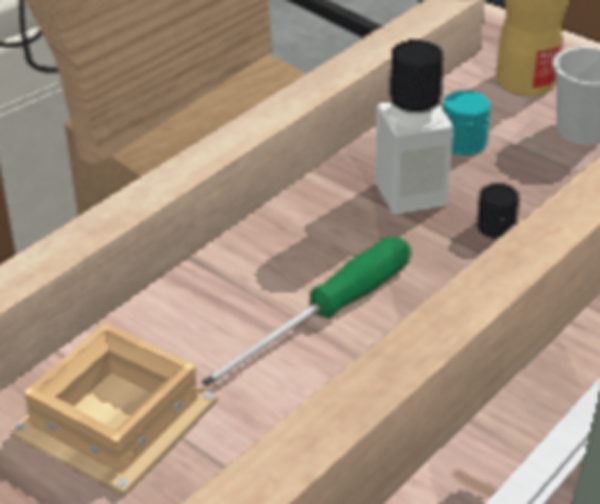

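View pics/cd.png

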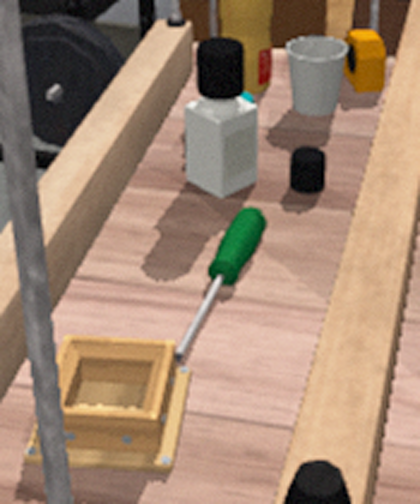

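The crop confirms the choice: the tall black cap on the white square bottle, crop (416,75). The small black one is loose on the bench and turquoise is excluded. Now I measure the cap and well from both views.

Run:
```python
from h import *
s=load('scene0');d=load('side0')
uv={}
for n,c,roi in [('s',s,(322,202,355,240)),('d',d,(303,193,330,226))]:
    f=c['frame'].astype(int).max(-1)<50; m=np.zeros_like(f); x0,y0,x1,y1=roi; m[y0:y1,x0:x1]=f[y0:y1,x0:x1]
    nl,l,st,ce=cv2.connectedComponentsWithStats(m.astype(np.uint8)); i=1+st[1:,4].argmax()
    uv[n]=st[i,:2]+st[i,2:4]/2-.5; print(n,st[i],ce[i])
    P=pts(c)[(l==i)]; t=P[P[:,2]>0.148]; print(P[:,2].max(), t.mean(0),t.min(0),t.max(0))
print(tri(s,uv['s'],d,uv['d']))
# well rim corners: scene crop px /2.4 + offset; order far-left.. 
sc=np.array([[107,326],[197,371],[120,440],[27,390]])/2.4+[165,190]
# screwdriver / well depth
for n,c,b in [('s',s,(170,320,255,395)),('d',d,(232,315,305,378))]:
    P=pts(c)[b[1]:b[3],b[0]:b[2]].reshape(-1,3); t=P[(P[:,2]>0.035)&(P[:,2]<.048)&(P[:,0]<.56)]
    r=cv2.minAreaRect((t[:,:2]*1000).astype(np.float32)); print(n,r,len(t))
for p in sc: print(plane(s,p,.041).round(3))
```

```text
s [328 207  21  29 513] [337.96101365 221.2417154 ]
0.6804870879301084 [ 0.50319139 -0.20788778  0.15349347] [-0.09193431 -0.2320985   0.14818678] [0.52722723 0.47410765 0.68048709]
d [307 196  19  25 434] [316.33410138 208.04147465]
0.15490732874613944 [ 0.51170399 -0.20683153  0.15233107] [ 0.49124449 -0.22751691  0.14818569] [ 0.53406565 -0.18765873  0.15490733]
(array([ 0.51726313, -0.2220417 ,  0.12260782]), np.float64(0.0035529182717875633))
s ((496.29193115234375, 146.0382843017578), (132.8977508544922, 87.80646514892578), 13.154433250427246) 879
d ((476.4869689941406, 141.9178924560547), (85.25958251953125, 89.38771057128906), 13.673069953918457) 793
[0.518 0.112 0.041]
[0.435 0.094 0.041]
[0.421 0.171 0.041]
[0.504 0.19  0.041]
```

```bash
cat >> h.py <<'E'
def go(x,y,z,yawdeg):
    o=bot.observe();R0=R.from_euler('xyz',o['tcp_rot']);p=R0.inv().apply(np.array([x,y,z])-o['tcp_pos'])*1000
    y0=o['tcp_rot'][2]
    Rt=R.from_euler('xyz',[np.pi,0,np.radians(yawdeg)])
    rv=np.degrees((R0.inv()*Rt).as_rotvec())
    print('t',round(o['clock'],2),'now',o['tcp_pos'].round(4),np.degrees(o['tcp_rot']).round(2),'q6',o['q'][5].round(2),'F',o['wrist_force'].round(1),'T',o['wrist_torque'].round(2),'w',round(o['width'],3)); print('move mm',p.round(1),'rot',rv.round(2))
E
python3 - <<'E'
from h import *
go(.50,-.20,.28,-21)
E
```

```text
t 0.15 now [ 0.2002 -0.5387  0.2307] [-1.800e+02  7.000e-02 -6.961e+01] q6 -0.02 F [-0.4 -0.3 -0.1] T [-0.03 -0.01 -0.  ] w 1.007
move mm [-213.1 -399.   -49. ] rot [-3.000e-02  7.000e-02 -4.861e+01]
```

>>> jog_arm(
  plan=[
    [[-23,-44,-20,0,0,-6,100],[-46,-88,-40,0,0,-12,100],[-69,-132,-49,0,0,-18,100],[-92,-176,-49,0,0,-24,100],[-115,-220,-49,0,0,-30,100]],
  ],
)

```text
clock: 0.65
tcp_pos: [0.363, -0.3576, 0.2803]
tcp_rot: [-3.141, 0.0, -0.688]
wrist_force: [1.2, -0.2, -0.5]
width: 1.001
```

Run:
```python
from h import *
go(.50,-.20,.28,-21)
```

```text
t 0.65 now [ 0.363  -0.3576  0.2803] [-179.96    0.    -39.4 ] q6 -0.11 F [ 1.2 -0.2 -0.5] T [-0.04 -0.1  -0.  ] w 1.001
move mm [   5.8 -208.8    0.4] rot [-4.00e-02 -1.00e-02 -1.84e+01]
```

>>> jog_arm(
  plan=[
    [[1,-46,0,0,0,-5,100],[3,-92,0,0,0,-10,100],[5,-140,0,0,0,-14,100],[6,-180,0,0,0,-18,100],[6,-209,0,0,0,-18,100]],
  ],
)

```text
clock: 1.15
tcp_pos: [0.5016, -0.1977, 0.2801]
tcp_rot: [-3.14, 0.0, -0.371]
wrist_force: [0.6, -0.3, 0.4]
width: 1.004
```

Run:
```python
from h import *
go(.50,-.20,.28,-21)
cap('wrist','w1')
```

```text
t 1.15 now [ 0.5016 -0.1977  0.2801] [-1.7994e+02  1.0000e-02 -2.1230e+01] q6 -0.03 F [ 0.6 -0.3  0.4] T [-0.01 -0.   -0.04] w 1.004
move mm [-0.7  2.8  0.1] rot [-0.06  0.01 -0.23]
```

View pics/w1.png

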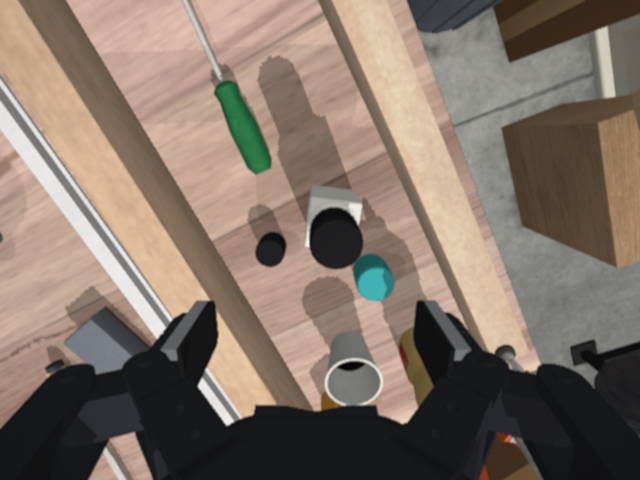

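The wrist view shows the cap top at (336,238) and the bottle shoulder edge from (312,187) to (362,193). Turquoise is at (375,278) and the small cap at (270,249).

Run:
```python
from h import *
c=load('w1');f=c['frame'].astype(int)
blk=(f.max(-1)<50).astype(np.uint8); m=np.zeros_like(blk); m[195:275,300:368]=blk[195:275,300:368]
P=pts(c)
cnt=max(cv2.findContours(m,0,cv2.CHAIN_APPROX_NONE)[0],key=cv2.contourArea); print(cv2.boundingRect(cnt),cv2.fitEllipse(cnt))
sel=m.astype(bool)&(P[...,2]>.145)&(P[...,2]<.16)
print('top n',sel.sum(),P[sel].mean(0),P[sel].min(0),P[sel].max(0), 'med z',np.median(P[sel][:,2]))
t=sel.astype(np.uint8); ct=max(cv2.findContours(t,0,cv2.CHAIN_APPROX_NONE)[0],key=cv2.contourArea); e=cv2.fitEllipse(ct);print('topell',e,plane(c,e[0],.152))
s=load('scene0');
# cap top centre seen in scene: topmost ellipse ; stereo check
for n,roi in [('scene0',(322,202,355,240)),('side0',(303,193,330,226))]:
    q=load(n);Q=pts(q);x0,y0,x1,y1=roi;mm=np.zeros(Q.shape[:2],np.uint8);mm[y0:y1,x0:x1]=(q['frame'][y0:y1,x0:x1].max(-1)<50)
    k=mm.astype(bool)&(Q[...,2]>.1475)&(Q[...,2]<.16); v,u=np.nonzero(k); cc=np.array([(u.min()+u.max())/2,(v.min()+v.max())/2]); print(n,cc,plane(q,cc,.152),'tri',tri(q,cc,c,e[0]))
# white shoulder
w=((f.min(-1)>150)&(np.ptp(f,axis=-1)<14)&(P[...,2]>.08)&(P[...,2]<.1)); w[:170]=0;w[260:]=0;w[:,:295]=0;w[:,375:]=0
print(w.sum()); 
im=cv2.resize(c['frame'][170:300,280:410,::-1],None,fx=4.5,fy=4.5,interpolation=cv2.INTER_CUBIC); cv2.imwrite('pics/w1c.png',im)
Q=P[w]; print(Q.min(0),Q.max(0))
# glue
S=pts(s); g=S[150:230,370:402].reshape(-1,3); g=g[(g[:,2]>.1)&(g[:,2]<.3)&(g[:,0]<.9)]; print('glue',np.median(g,0))
g=P[320:370,400:440].reshape(-1,3);print('glue w',g[:,2].max(),np.median(g,0))
```

```text
(310, 209, 52, 59) ((335.1662902832031, 238.3566436767578), (50.65122604370117, 59.41592788696289), 166.83023071289062)
top n 2086 [ 0.51375531 -0.21274006  0.15162806] [ 0.49191775 -0.23528702  0.14502783] [ 0.53526785 -0.19190662  0.15438129] med z 0.1518029768017899
topell ((335.8609619140625, 241.9523468017578), (50.22746276855469, 51.22591018676758), 95.71895599365234) [ 0.51383634 -0.21250819  0.152     ]
scene0 [338.5 212. ] [ 0.50591185 -0.21001991  0.152     ] tri (array([ 0.51259498, -0.21549848,  0.14650098]), np.float64(0.003004100595536065))
side0 [316. 200.] [ 0.5120718  -0.20587412  0.152     ] tri (array([ 0.51414486, -0.21325751,  0.14888924]), np.float64(0.0010501773714583244))
616
[ 0.47939919 -0.22536927  0.08480684] [ 0.54777753 -0.18069866  0.0926267 ]
glue [ 0.55366265 -0.44117419  0.13771144]
glue w 0.4224827690168596 [ 0.54197225 -0.21917485  0.30079421]
```

View pics/w1c.png

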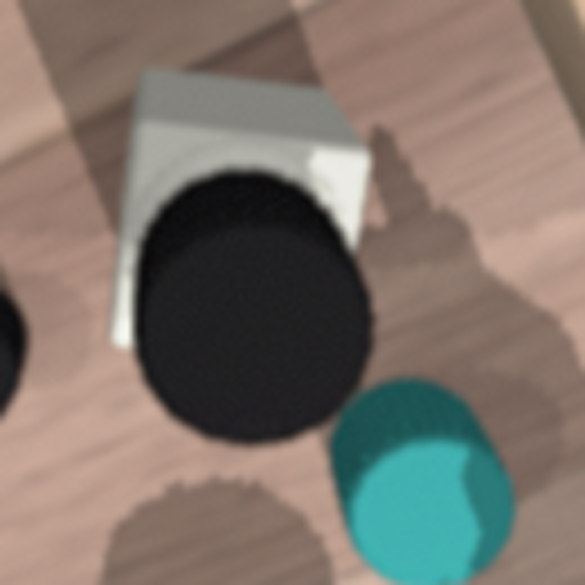

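Run:
```python
from h import *
c=load('w1'); px=lambda a:np.array(a)/4.5+[280,170]-.4
A,B,C,D=[plane(c,px(a),.088) for a in [(138,120),(371,152),(357,246),(112,345)]]
for p,q in [(A,B),(B,C),(A,D)]:
    v=(q-p)[:2]; print(np.linalg.norm(v),np.degrees(np.arctan2(v[1],v[0])))
```

```text
0.05242894011994325 -29.162947864105448
0.021753642584596698 -117.34511957169309
0.05286160043856868 -118.08364886497063
```

Run:
```python
from h import *
go(.5138,-.2127,.108,-28.5)
```

```text
t 1.2 now [ 0.5038 -0.1951  0.2799] [-1.7974e+02 -4.0000e-02 -2.1170e+01] q6 -0.03 F [1.6 1.8 0.1] T [ 0.07 -0.07  0.01] w 0.998
move mm [ 15.5  13.6 171.9] rot [-0.27 -0.03  7.33]
```

>>> jog_arm(
  plan=[
    [[8,7,15,-0.3,0,4,100],[15.5,13.6,45,-0.3,0,7.3,100],[15.5,13.6,80,-0.3,0,7.3,100],[15.5,13.6,105,-0.3,0,7.3,100],[15.5,13.6,110,-0.3,0,7.3,100]],
  ],
)

```text
clock: 1.7
tcp_pos: [0.5115, -0.2122, 0.1665]
tcp_rot: [3.14, 0.007, -0.497]
wrist_force: [-0.3, -0.1, 0.6]
width: 1.002
```

Run:
```python
from h import *
go(.5138,-.2127,.108,-28.5)
cap('wrist','w2')
```

```text
t 1.7 now [ 0.5115 -0.2122  0.1665] [179.93   0.39 -28.48] q6 0.08 F [-0.3 -0.1  0.6] T [ 0.04 -0.02  0.  ] w 1.002
move mm [ 2.7 -0.7 58.4] rot [0.07 0.39 0.02]
```

View pics/w2.png

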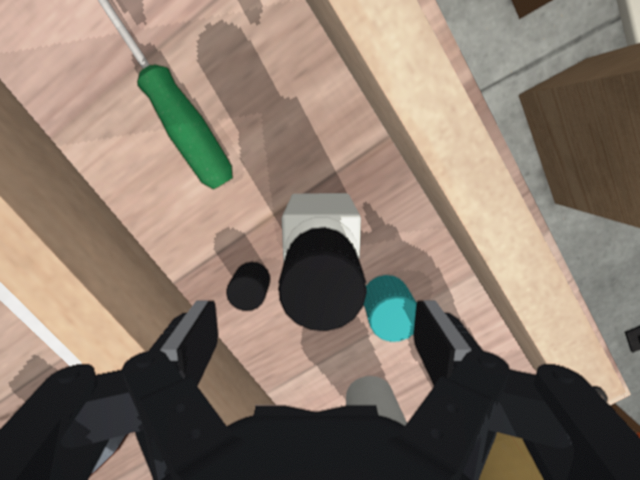

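This closer view shows the bottle edges square to the jaws and the cap top at about (323,287). I'll recheck the cap centre from here.

Run:
```python
from h import *
c=load('w2');P=pts(c)
m=(c['frame'].max(-1)<50)&(P[...,2]>.147)&(P[...,2]<.158); m[:220]=0;m[345:]=0;m[:,:260]=0;m[:,380:]=0
ct=max(cv2.findContours(m.astype(np.uint8),0,cv2.CHAIN_APPROX_NONE)[0],key=cv2.contourArea); e=cv2.fitEllipse(ct);p=plane(c,e[0],.152);print(e,p,tri(load('w1'),(335.9,242),c,e[0]))
# body edge
ed=[plane(c,a,.088) for a in [(286,210),(359,210)]];v=ed[1]-ed[0];print(v,np.degrees(np.arctan2(v[1],v[0])))
go(p[0],p[1],.108,-28.5)
```

```text
((321.98468017578125, 289.1496276855469), (79.84029388427734, 85.76998901367188), 89.6037368774414) [ 0.51435663 -0.21246125  0.152     ] (array([ 0.51377081, -0.21343792,  0.14950909]), np.float64(0.00019964302435249374))
[ 0.04275704 -0.02318105  0.        ] -28.46467080523319
t 1.75 now [ 0.5123 -0.2125  0.1676] [179.94   0.26 -28.48] q6 0.08 F [ 0.1 -0.1 -1.3] T [-0.01  0.   -0.01] w 1.002
move mm [ 2.1 -1.1 59.6] rot [0.06 0.26 0.02]
```

>>> jog_arm(
  plan=[
    [[2,-1,20,0,0.2,0,100],[2,-1,42,0,0.2,0,100],[2,-1,58,0,0.2,0,100],[2,-1,60,0,0.2,0,100],[2,-1,60,0,0.2,0,60]],
  ],
  squeeze=60,
)

```text
clock: 2.25
tcp_pos: [0.515, -0.2129, 0.1088]
tcp_rot: [3.141, -0.001, -0.497]
wrist_force: [-0.2, -0.2, 0.9]
width: 0.851
```

>>> jog_arm(
  plan=[
    [[0,0,0,0,0,0,20],[0,0,0,0,0,0,20],[0,0,0,0,0,0,20],[0,0,0,0,0,0,20],[0,0,0,0,0,0,20]],
  ],
  squeeze=60,
)

```text
clock: 2.75
tcp_pos: [0.5153, -0.213, 0.1094]
tcp_rot: [3.141, -0.002, -0.497]
wrist_force: [-1.0, -0.1, 3.9]
width: 0.525
```

Run:
```python
from h import *
go(.5138,-.2127,.20,-28.5)
cap('side','d3')
c=load('d3');cv2.imwrite('pics/d3c.png',cv2.resize(c['frame'][130:280,250:400,::-1],None,fx=4,fy=4))
```

```text
t 2.75 now [ 0.5153 -0.213   0.1094] [ 1.7996e+02 -1.1000e-01 -2.8490e+01] q6 0.09 F [-1.  -0.1  3.9] T [ 0.09  0.17 -0.03] w 0.525
move mm [ -1.3   0.5 -90.7] rot [ 0.04 -0.11  0.01]
```

View pics/d3c.png

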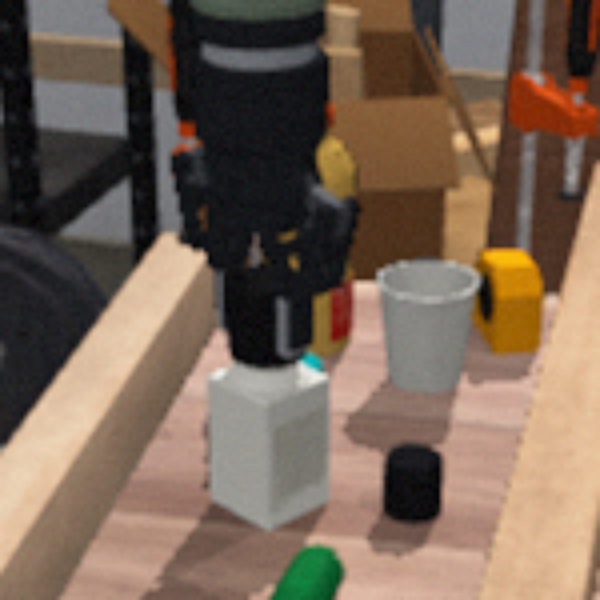

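Gripped: the width of 0.525 matches 46 mm, and the bottle stands straight below. Lifting.

>>> jog_arm(
  plan=[
    [[0,0,-8,0,0,0,20],[0,0,-25,0,0,0,20],[0,0,-45,0,0,0,20],[0,0,-65,0,0,0,20],[0,0,-80,0,0,0,20]],
  ],
  squeeze=80,
)

```text
clock: 3.3
tcp_pos: [0.5147, -0.2128, 0.1893]
tcp_rot: [3.141, -0.0, -0.497]
wrist_force: [-0.5, -0.8, -6.0]
width: 0.518
```

Run:
```python
from h import *
go(.495,.03,.20,-5)
cap('side','d4');cap('scene','s4')
c=load('d4');a=cv2.resize(c['frame'][100:280,250:400,::-1],(500,600))
c=load('s4');b=cv2.resize(c['frame'][170:410,165:415,::-1],None,fx=2.4,fy=2.4)
cv2.imwrite('pics/d4c.png',a);cv2.imwrite('pics/s4c.png',b)
```

```text
t 3.3 now [ 0.5147 -0.2128  0.1893] [ 1.7995e+02 -1.0000e-02 -2.8490e+01] q6 0.09 F [-0.5 -0.8 -6. ] T [-0.01 -0.04  0.01] w 0.518
move mm [-133.1 -204.   -10.9] rot [  0.05  -0.   -23.49]
```

View pics/d4c.png

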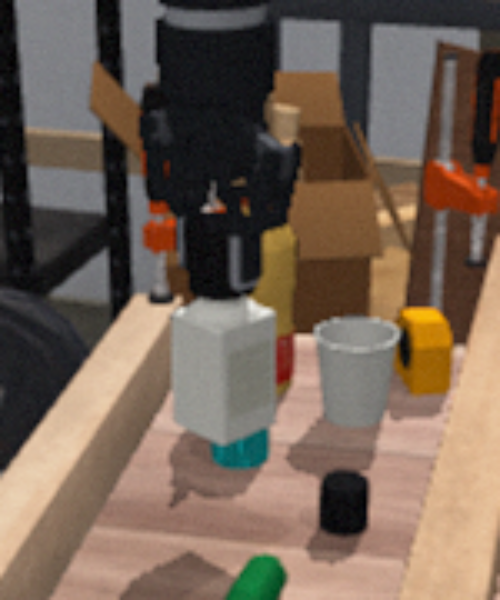

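View pics/s4c.png

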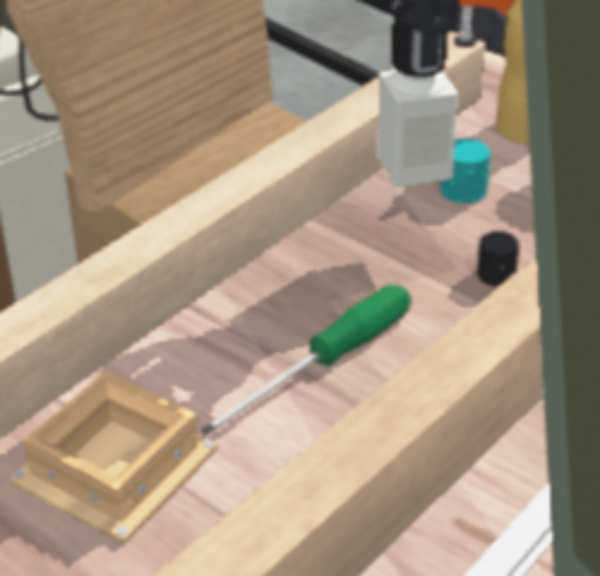

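>>> jog_arm(
  plan=[
    [[-18,-28,-4,0,0,-4,20],[-44,-68,-8,0,0,-9,20],[-71,-109,-11,0,0,-14,20],[-98,-150,-11,0,0,-19,20],[-120,-184,-11,0,0,-23,20]],
  ],
)

```text
clock: 3.9
tcp_pos: [0.4964, 0.0082, 0.1992]
tcp_rot: [3.14, -0.0, -0.093]
wrist_force: [0.9, 0.3, -5.2]
width: 0.517
```

Run:
```python
from h import *
cap('wrist','w5')
go(.47,.142,.20,13)
```

```text
t 3.95 now [0.4956 0.0133 0.199 ] [-1.7979e+02  8.0000e-02 -5.0600e+00] q6 0.09 F [-1.9  7.2 -5.2] T [0.65 0.11 0.03] w 0.521
move mm [ -36.8 -125.9   -0.4] rot [ -0.22   0.05 -18.06]
```

View pics/w5.png

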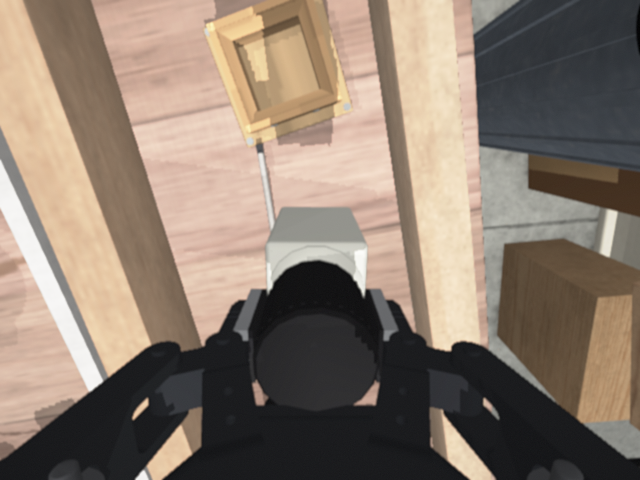

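The wrist view shows the well at (285,65) and the held bottle hanging below the cap at (318,245). I'll crop to the well.

Run:
```python
from h import *
c=load('w5');cv2.imwrite('pics/w5c.png',cv2.resize(c['frame'][0:150,195:365,::-1],None,fx=4,fy=4,interpolation=cv2.INTER_CUBIC))
```

```text
(no output)
```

View pics/w5c.png

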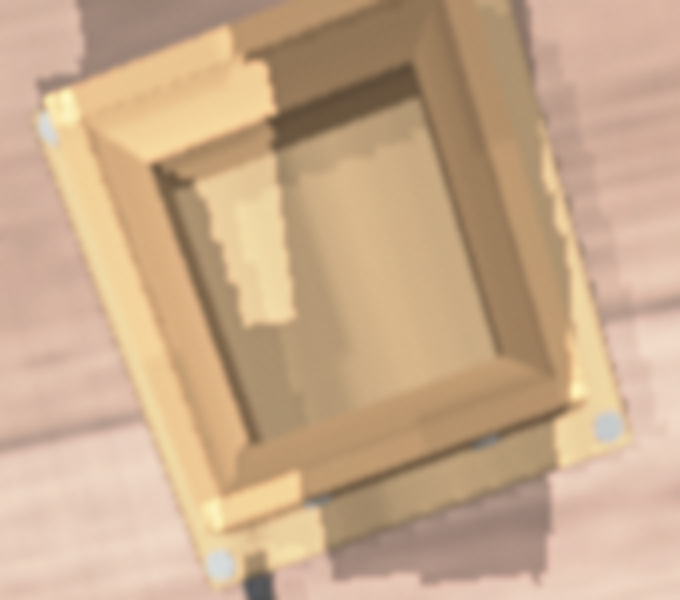

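Run:
```python
from h import *
c=load('w5')
px=lambda a:np.array(a)/4+[195,0]-.4
def ang(p): 
    for i in range(len(p)-1):
        v=p[i+1]-p[i]; print('  len',np.linalg.norm(v).round(4),np.degrees(np.arctan2(v[1],v[0])).round(2))
for n,z,a in [('hole32',.032,[(155,165),(412,68),(500,357),(252,443),(155,165)]),('outer41',.041,[(46,93),(207,528),(582,402)]),('base8',.008,[(218,585),(630,438)])]:
    p=[plane(c,px(q),z)[:2] for q in a]; print(n,np.mean(p[:4],0) if n=='hole32' else (p[0]+p[-1])/2); ang(p)
P=pts(c);q=P[0:140,195:365].reshape(-1,3);t=q[(q[:,2]>.036)&(q[:,2]<.046)];print(np.median(t[:,2]),len(t))
q=P[30:100,245:310].reshape(-1,3);print('floor z',np.percentile(q[:,2],[2,10,50]))
s=load('scene0');
# stereo rim corner: scene near-right outer corner crops
for a,b in [((120,440),(46,93)),((197,371),(207,528))]:
    pass
for i,a in enumerate([(107,326),(197,371),(120,440),(27,390)]):
    for b in [(46,93),(207,528),(582,402)]:
        r=tri(s,np.array(a)/2.4+[165,190],c,px(b))
        if r[1]<.006: print(a,b,r)
o=dict(np.load('pics/w5.npz'))
# bottle body in hand top face edge z: centre
```

```text
hole32 [0.47693594 0.14172384]
  len 0.0551 12.73
  len 0.0557 -76.83
  len 0.0557 -167.64
  len 0.0554 102.49
outer41 [0.47640738 0.14205754]
  len 0.0845 -77.21
  len 0.0827 12.08
base8 [0.48943794 0.09176912]
  len 0.1023 13.28
0.04009491581975111 5067
floor z [0.00637319 0.00692002 0.00801093]
(107, 326) (46, 93) (array([0.44622356, 0.15313823, 0.11573178]), np.float64(0.0022823806076808506))
(107, 326) (582, 402) (array([0.52582989, 0.10886316, 0.03419276]), np.float64(0.0029451235156403325))
(197, 371) (207, 528) (array([0.44262482, 0.09058549, 0.03276401]), np.float64(0.0042765952595988045))
```

Run:
```python
from h import *
go(.4768,.1418,.195,12.8)
```

```text
t 3.95 now [0.4956 0.0133 0.199 ] [-1.7979e+02  8.0000e-02 -5.0600e+00] q6 0.09 F [-1.9  7.2 -5.2] T [0.65 0.11 0.03] w 0.521
move mm [ -30.  -126.3    4.6] rot [ -0.22   0.05 -17.86]
```

>>> jog_arm(
  plan=[
    [[-8,-35,1,-0.1,0,-5,20],[-16,-70,2,-0.2,0,-10,20],[-23,-100,4,-0.2,0,-14.5,20],[-28,-120,4,-0.2,0,-17.5,20],[-30,-126,4,-0.2,0,-17.9,20]],
  ],
)

```text
clock: 4.45
tcp_pos: [0.4756, 0.143, 0.194]
tcp_rot: [-3.141, 0.004, 0.227]
wrist_force: [0.0, 1.2, -5.6]
width: 0.522
```

>>> jog_arm(
  plan=[
    [[0,0,0,0,0,0,20]],
  ],
)

```text
clock: 4.55
tcp_pos: [0.475, 0.1429, 0.193]
tcp_rot: [-3.141, 0.006, 0.227]
wrist_force: [0.8, -0.2, -5.5]
width: 0.521
```

Run:
```python
from h import *
go(.4768,.1418,.16,12.8)
cap('wrist','w6');cap('scene','s6')
c=load('s6');cv2.imwrite('pics/s6c.png',cv2.resize(c['frame'][230:410,130:330,::-1],None,fx=3.2,fy=3.2))
go(.4768,.1418,.16,12.8)
```

```text
t 4.55 now [0.475  0.1429 0.193 ] [-179.98    0.33   13.01] q6 0.04 F [ 0.8 -0.2 -5.5] T [0.02 0.01 0.03] w 0.521
move mm [ 1.7  1.5 33. ] rot [-0.02  0.33  0.21]
t 4.65 now [0.4751 0.142  0.1931] [-179.98    0.34   12.92] q6 0.04 F [ 0.3 -1.1 -6.3] T [ 0.04  0.02 -0.01] w 0.518
move mm [ 1.8  0.6 33.1] rot [-0.02  0.34  0.12]
```

View pics/w6.png

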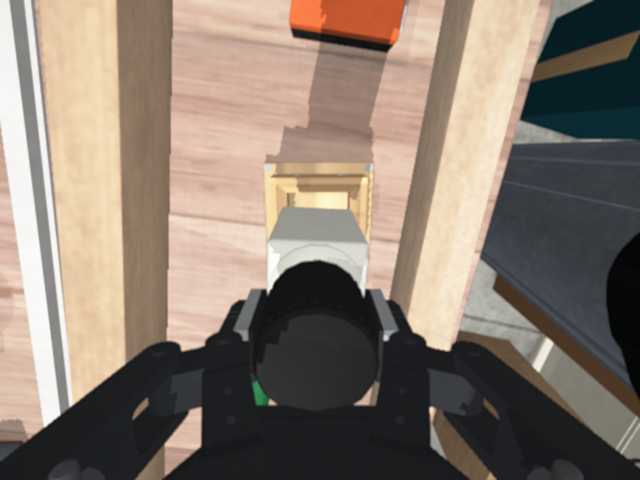

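View pics/s6c.png

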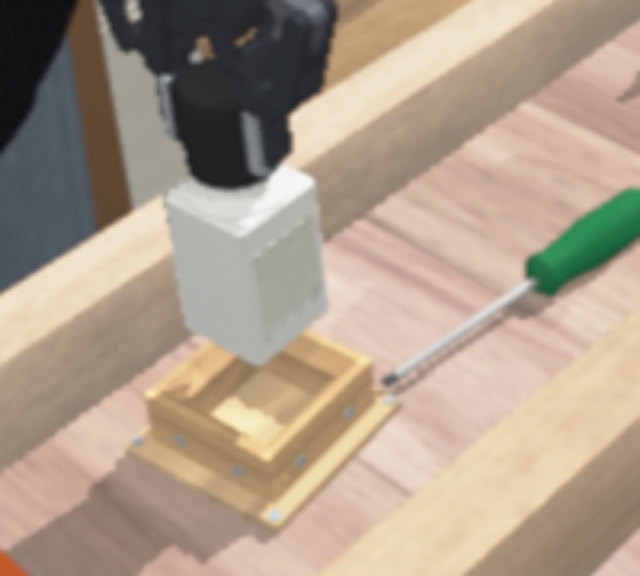

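Aligned: the base's far edge runs from (266,164) to (373,164), parallel to the bottle edge. I'll check the centring numerically in the tool frame.

Run:
```python
from h import *
c=load('w6');cv2.imwrite('pics/w6c.png',cv2.resize(c['frame'][150:310,240:400,::-1],(640,640),interpolation=cv2.INTER_CUBIC))
A=[plane(c,p,.008) for p in [(265.5,163.5),(373,163.5)]]
u=np.array([np.cos(np.radians(12.9)),np.sin(np.radians(12.9)),0]);w=np.array([-u[1],u[0],0])
print(A,np.linalg.norm(A[0]-A[1]),'centre',(A[0]+A[1])/2-w*.053)
v=A[1]-A[0];print(np.degrees(np.arctan2(v[1],v[0])))
# hanging bottle bottom z = .193-.1094(+0)=.0836 -> body top .1716
B=[plane(c,p,.1716) for p in [(268,243),(366,243)]];v=B[1]-B[0];print(B,np.linalg.norm(v),(B[0]+B[1])/2-w*.027)
```

```text
[array([0.41643556, 0.18136102, 0.008     ]), array([0.51582821, 0.20426224, 0.008     ])] 0.10199688865699505 centre [0.47796414 0.14114928 0.008     ]
12.975158929646462
[array([0.44577067, 0.16062626, 0.1716    ]), array([0.4944229 , 0.17189205, 0.1716    ])] 0.04993953758161582 [0.47612454 0.1399406  0.1716    ]
```

View pics/w6c.png

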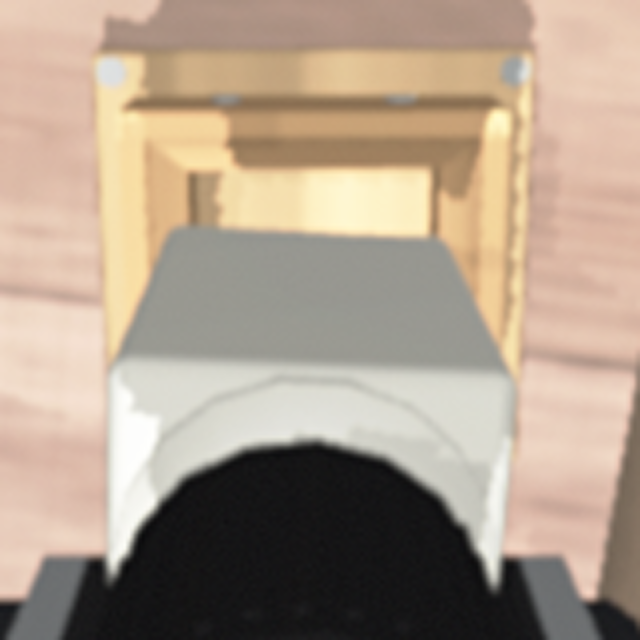

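Run:
```python
from h import *
go(.477,.142,.145,15)
```

```text
t 4.65 now [0.4751 0.142  0.1931] [-179.98    0.34   12.92] q6 0.04 F [ 0.3 -1.1 -6.3] T [ 0.04  0.02 -0.01] w 0.518
move mm [ 2.1  0.5 48.1] rot [-0.03  0.34 -2.08]
```

>>> jog_arm(
  plan=[
    [[2,0.5,8,0,0.3,-2,20],[2,0.5,20,0,0.3,-2,20],[2,0.5,32,0,0.3,-2,20],[2,0.5,40,0,0.3,-2,20],[2,0.5,44,0,0.3,-2,20]],
  ],
)

```text
clock: 5.15
tcp_pos: [0.4763, 0.1415, 0.1478]
tcp_rot: [-3.141, 0.003, 0.26]
wrist_force: [0.0, 0.1, -5.3]
width: 0.519
```

Run:
```python
from h import *
go(.477,.142,.12,15)
cap('wrist','w7');cap('scene','s7')
c=load('s7');a=cv2.resize(c['frame'][250:410,150:300,::-1],(560,600))
c=load('w7');b=cv2.resize(c['frame'][150:310,240:400,::-1],(600,600),interpolation=cv2.INTER_CUBIC)
cv2.imwrite('pics/s7c.png',a);cv2.imwrite('pics/w7c.png',b)
```

```text
t 5.15 now [0.4763 0.1415 0.1478] [-179.98    0.18   14.88] q6 0.01 F [ 0.   0.1 -5.3] T [-0.04  0.07 -0.05] w 0.519
move mm [ 0.9 -0.3 27.8] rot [-0.02  0.18 -0.12]
```

View pics/s7c.png

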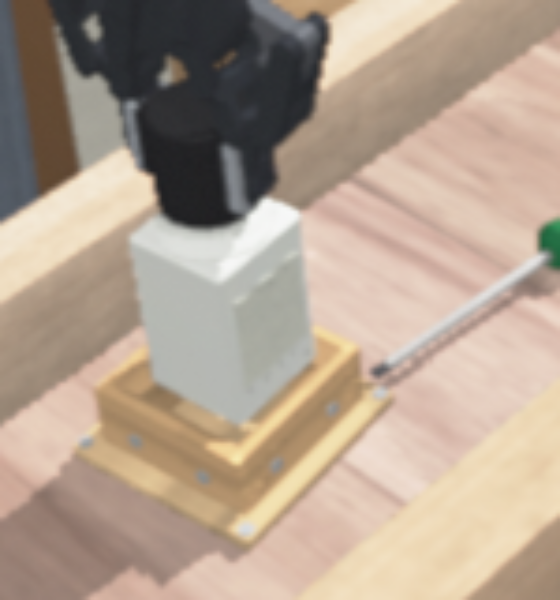

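View pics/w7c.png

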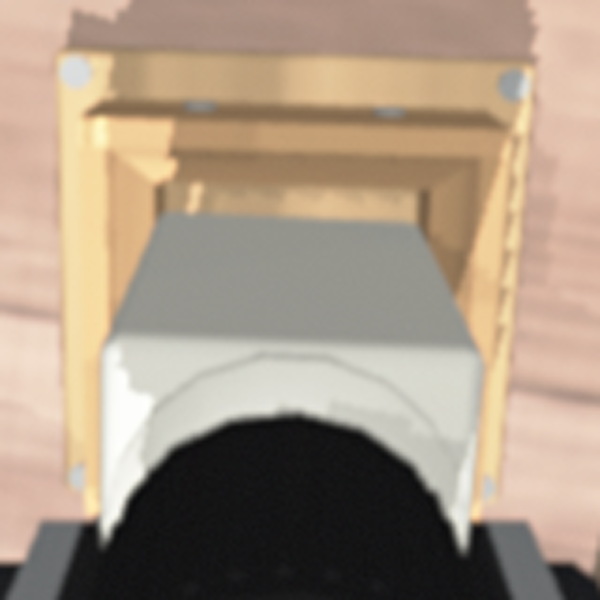

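The bottle is over the mouth, parallel to the walls and roughly centred. Lowering.

>>> jog_arm(
  plan=[
    [[0.5,0,4,0,0.2,0,20],[0.5,0,8,0,0.2,0,20],[0.5,0,12,0,0.2,0,20],[0.5,0,16,0,0.2,0,20],[0.5,0,18,0,0.2,0,20]],
  ],
)

```text
clock: 5.75
tcp_pos: [0.4767, 0.1419, 0.1298]
tcp_rot: [-3.141, -0.0, 0.26]
wrist_force: [-0.1, 1.1, -5.3]
width: 0.517
```

Run:
```python
from h import *
go(.477,.142,.1174,15)
```

```text
t 5.75 now [0.4767 0.1419 0.1298] [-1.7997e+02 -2.0000e-02  1.4900e+01] q6 0.01 F [-0.1  1.1 -5.3] T [ 0.19  0.07 -0.02] w 0.517
move mm [ 0.3 -0.  12.4] rot [-0.03 -0.02 -0.1 ]
```

>>> jog_arm(
  plan=[
    [[0,0,4,0,0,0,20],[0,0,8,0,0,0,20],[0,0,11,0,0,0,20],[0,0,12.5,0,0,0,20],[0,0,12.5,0,0,0,20]],
  ],
)

```text
clock: 6.25
tcp_pos: [0.477, 0.1421, 0.118]
tcp_rot: [-3.141, -0.001, 0.26]
wrist_force: [-2.5, 0.9, 3.5]
width: 0.523
```

Run:
```python
from h import *
go(.477,.142,.1174,15)
cap('side','d8');cap('scene','s8')
c=load('s8');a=cv2.resize(c['frame'][250:410,150:300,::-1],(560,600))
c=load('d8');b=cv2.resize(c['frame'][230:390,220:340,::-1],(450,600),interpolation=cv2.INTER_CUBIC)
cv2.imwrite('pics/s8c.png',a);cv2.imwrite('pics/d8c.png',b)
go(.477,.142,.1174,15)
```

```text
t 6.25 now [0.477  0.1421 0.118 ] [-1.7996e+02 -7.0000e-02  1.4900e+01] q6 0.01 F [-2.5  0.9  3.5] T [ 0.17  0.37 -0.03] w 0.523
move mm [0.  0.1 0.6] rot [-0.04 -0.07 -0.1 ]
t 6.35 now [0.477 0.142 0.118] [-1.7996e+02 -9.0000e-02  1.4900e+01] q6 0.01 F [-2.   0.8  3.8] T [ 0.14  0.38 -0.02] w 0.519
move mm [-0.   0.   0.6] rot [-0.04 -0.09 -0.1 ]
```

View pics/s8c.png

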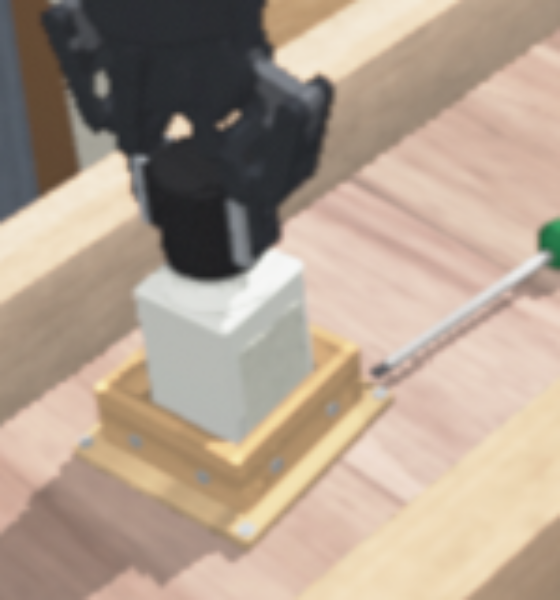

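View pics/d8c.png

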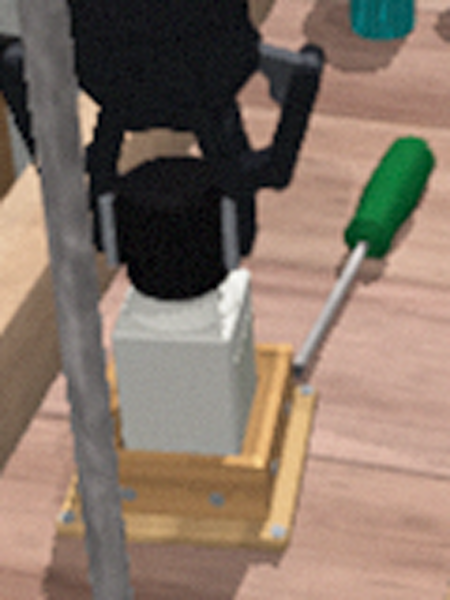

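Seated: the vertical force changed from −5.3 to +3.8 N at TCP 0.118, and both views show the bottle deep in the well. Pressing now.

>>> jog_arm(
  plan=[
    [[0,0,2,0,0,0,20],[0,0,4,0,0,0,20],[0,0,6,0,0,0,20],[0,0,7.5,0,0,0,20],[0,0,8.5,0,0,0,20]],
  ],
  squeeze=100,
)

```text
clock: 6.85
tcp_pos: [0.4773, 0.1422, 0.1107]
tcp_rot: [-3.141, -0.003, 0.26]
wrist_force: [-3.5, 1.2, 11.3]
width: 0.519
```

>>> jog_arm(
  plan=[
    [[0,0,0.5,0,0,0,20],[0,0,0.5,0,0,0,20]],
  ],
)

```text
clock: 7.05
tcp_pos: [0.4776, 0.1424, 0.1114]
tcp_rot: [-3.141, -0.004, 0.26]
wrist_force: [-4.3, 0.1, 9.8]
width: 0.517
```

Run:
```python
from h import *
go(.477,.142,.1095,15)
```

```text
t 7.05 now [0.4776 0.1424 0.1114] [-179.95   -0.23   14.9 ] q6 0.01 F [-4.3  0.1  9.8] T [ 0.07  0.73 -0.09] w 0.517
move mm [-0.6  0.2  1.9] rot [-0.05 -0.23 -0.1 ]
```

>>> jog_arm(
  plan=[
    [[-0.6,0,3,0,-0.2,0,20],[-0.6,0,4,0,-0.2,0,20],[-0.6,0,5,0,-0.2,0,20],[-0.6,0,5,0,-0.2,0,20]],
  ],
)

```text
clock: 7.45
tcp_pos: [0.4781, 0.1426, 0.1103]
tcp_rot: [-3.141, -0.005, 0.26]
wrist_force: [-7.2, -1.6, 28.0]
width: 0.516
```

Run:
```python
from h import *
go(.477,.142,.1095,15)
```

```text
t 7.45 now [0.4781 0.1426 0.1103] [-179.95   -0.28   14.89] q6 0.01 F [-7.2 -1.6 28. ] T [-0.18  1.42 -0.02] w 0.516
move mm [-1.2  0.3  0.8] rot [-0.05 -0.28 -0.11]
```

Bottomed: 28 N, about 7.5 mm down. Turning anticlockwise while holding the press.

>>> jog_arm(
  plan=[
    [[-0.8,0,3,0,-0.2,-5,20],[-0.8,0,3,0,-0.2,-10,20],[-0.8,0,3,0,-0.2,-16,20],[-0.8,0,3,0,-0.2,-22,20],[-0.8,0,3,0,-0.2,-28,20]],
  ],
)

```text
clock: 7.95
tcp_pos: [0.4774, 0.1429, 0.1103]
tcp_rot: [3.141, -0.003, 0.752]
wrist_force: [-8.3, 1.0, 24.0]
width: 0.522
```

Run:
```python
from h import *
go(.477,.142,.1095,89)
```

```text
t 7.95 now [0.4774 0.1429 0.1103] [179.97  -0.19  43.09] q6 -0.49 F [-8.3  1.  24. ] T [ 0.07  1.58 -0.08] w 0.522
move mm [-0.9  0.4  0.8] rot [  0.1   -0.17 -45.91]
```

>>> jog_arm(
  plan=[
    [[-0.5,-0.5,3,0,-0.2,-7,20],[-0.5,-0.5,3,0,-0.2,-14,20],[-0.5,-0.5,3,0,-0.2,-21,20],[-0.5,-0.5,3,0,-0.2,-28,20],[-0.5,-0.5,3,0,-0.2,-35,20]],
  ],
)

```text
clock: 8.45
tcp_pos: [0.4767, 0.1424, 0.1104]
tcp_rot: [3.139, 0.001, 1.368]
wrist_force: [-7.7, -2.9, 25.5]
width: 0.516
```

Run:
```python
from h import *
go(.477,.142,.1095,86)
```

```text
t 8.45 now [0.4767 0.1424 0.1104] [1.7984e+02 7.0000e-02 7.8380e+01] q6 -1.1 F [-7.7 -2.9 25.5] T [-0.58  1.5  -0.18] w 0.516
move mm [-0.4  0.4  0.9] rot [ 0.16  0.08 -7.62]
```

>>> jog_arm(
  plan=[
    [[0,0,3,0,0,-5,20],[0,0,3,0,0,-8,20],[0,0,3,0,0,-8,20]],
  ],
)

```text
clock: 8.75
tcp_pos: [0.4771, 0.1419, 0.1105]
tcp_rot: [3.137, 0.002, 1.509]
wrist_force: [-6.6, -2.3, 22.4]
width: 0.519
```

Run:
```python
from h import *
go(.477,.142,.1095,86)
cap('wrist','w9');cap('scene','s9')
c=load('s9');a=cv2.resize(c['frame'][250:410,150:300,::-1],(560,600))
cv2.imwrite('pics/s9c.png',a)
```

```text
t 8.75 now [0.4771 0.1419 0.1105] [1.7972e+02 1.1000e-01 8.6440e+01] q6 -1.24 F [-6.6 -2.3 22.4] T [-0.6   1.41 -0.06] w 0.519
move mm [ 0.1 -0.1  1. ] rot [0.28 0.11 0.44]
```

View pics/s9c.png

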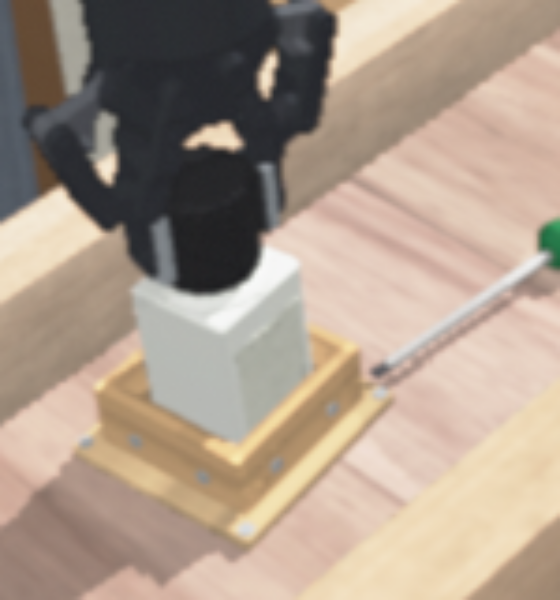

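View pics/w9.png

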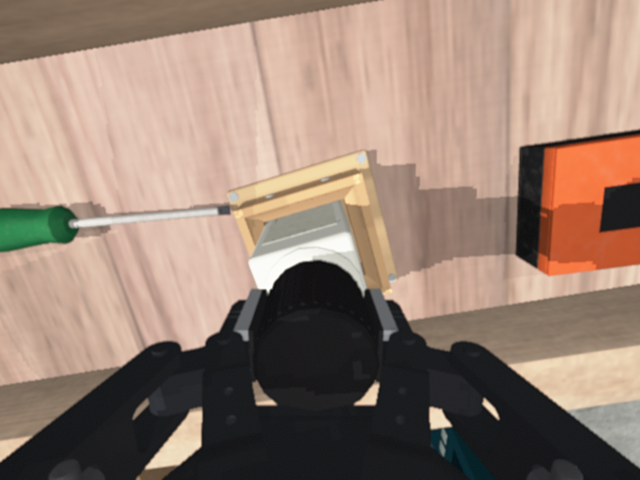

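The bottle yaw is unchanged and the cap went round 72° with little torque. A short lift will test the release: a free cap should weigh about 1 N, against about 5 N with the bottle.

>>> jog_arm(
  plan=[
    [[0,0,-1,0.2,0,0,20],[0,0,-4,0.2,0,0,20],[0,0,-8,0.2,0,0,20],[0,0,-12,0.2,0,0,20],[0,0,-15,0.2,0,0,20]],
  ],
)

```text
clock: 9.35
tcp_pos: [0.4771, 0.1418, 0.1254]
tcp_rot: [3.14, 0.002, 1.508]
wrist_force: [-0.9, -0.7, -1.3]
width: 0.521
```

Run:
```python
from h import *
go(.477,.142,.1185+.04,86.4)
cap('scene','s10');cap('side','d10')
c=load('s10');a=cv2.resize(c['frame'][250:410,150:300,::-1],(560,600))
c=load('d10');b=cv2.resize(c['frame'][230:390,220:340,::-1],(450,600),interpolation=cv2.INTER_CUBIC)
cv2.imwrite('pics/s10c.png',a);cv2.imwrite('pics/d10c.png',b)
go(.477,.142,.1185+.04,86.4)
```

```text
t 9.35 now [0.4771 0.1418 0.1254] [1.7991e+02 1.4000e-01 8.6410e+01] q6 -1.24 F [-0.9 -0.7 -1.3] T [-0.06  0.12 -0.02] w 0.521
move mm [  0.1  -0.1 -33.1] rot [0.09 0.14 0.01]
t 9.45 now [0.4772 0.1418 0.1255] [1.799e+02 1.300e-01 8.641e+01] q6 -1.24 F [-1.3 -0.7 -0. ] T [-0.08  0.25  0.02] w 0.52
move mm [  0.1  -0.2 -33. ] rot [0.1  0.13 0.01]
```

View pics/s10c.png

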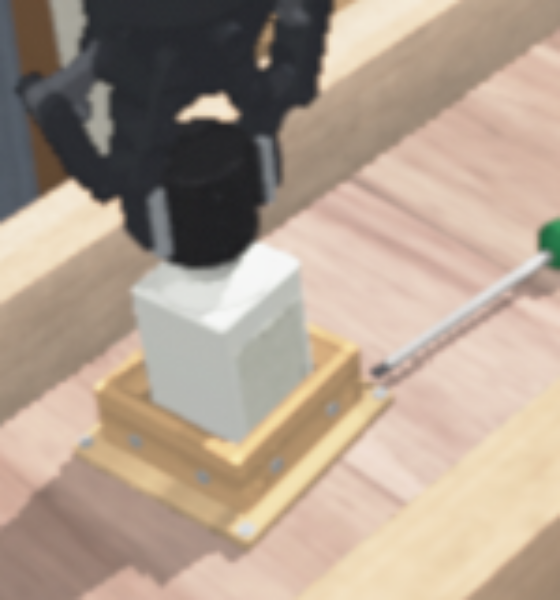

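View pics/d10c.png

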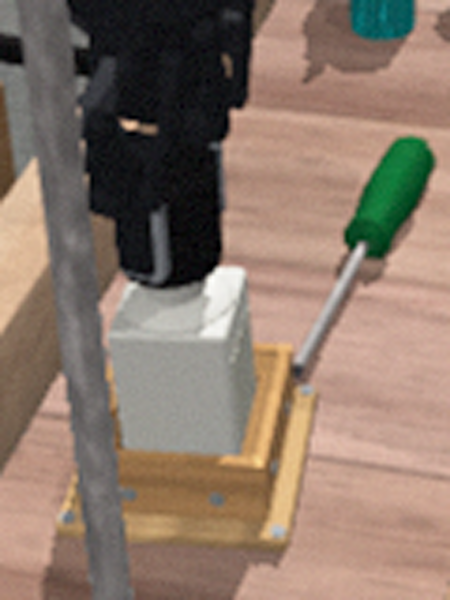

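The cap is free: Fz is about 0 to −1 N and the bottle stayed seated. The mouth is at 0.130, so for 5 cm clear the TCP should be about 0.1865. Lifting about 61 mm.

>>> jog_arm(
  plan=[
    [[0,0,-8,0.1,0.1,0,20],[0,0,-20,0.1,0.1,0,20],[0,0,-35,0.1,0.1,0,20],[0,0,-50,0.1,0.1,0,20],[0,0,-61,0.1,0.1,0,20]],
  ],
)

```text
clock: 9.95
tcp_pos: [0.4781, 0.1423, 0.1885]
tcp_rot: [3.138, -0.001, 1.508]
wrist_force: [0.1, 0.4, -0.7]
width: 0.523
```

>>> jog_arm(
  plan=[
    [[0,0,-2,0,0,0,20],[0,0,-2,0,0,0,20]],
  ],
)

```text
clock: 10.15
tcp_pos: [0.4786, 0.1424, 0.1913]
tcp_rot: [3.137, -0.001, 1.508]
wrist_force: [0.8, -0.4, -0.5]
width: 0.516
```

Run:
```python
from h import *
go(.477,.142,.1865,86.4)
for n,k in [('scene','s11'),('side','d11'),('wrist','w11')]: cap(n,k)
c=load('s11');a=cv2.resize(c['frame'][210:410,130:330,::-1],(600,600))
c=load('d11');b=cv2.resize(c['frame'][190:390,190:340,::-1],(450,600),interpolation=cv2.INTER_CUBIC)
cv2.imwrite('pics/s11c.png',a);cv2.imwrite('pics/d11c.png',b)
go(.477,.142,.1865,86.4)
```

```text
t 10.15 now [0.4786 0.1424 0.1913] [ 1.7971e+02 -7.0000e-02  8.6420e+01] q6 -1.24 F [ 0.8 -0.4 -0.5] T [ 0.02 -0.01  0.05] w 0.516
move mm [-0.5 -1.6  4.8] rot [ 0.29 -0.07  0.02]
t 10.3 now [0.4777 0.1421 0.1899] [ 1.7989e+02 -1.0000e-02  8.6410e+01] q6 -1.24 F [ 0.5 -0.5 -2.2] T [0.03 0.01 0.03] w 0.516
move mm [-0.2 -0.7  3.4] rot [ 0.11 -0.01  0.01]
```

View pics/s11c.png

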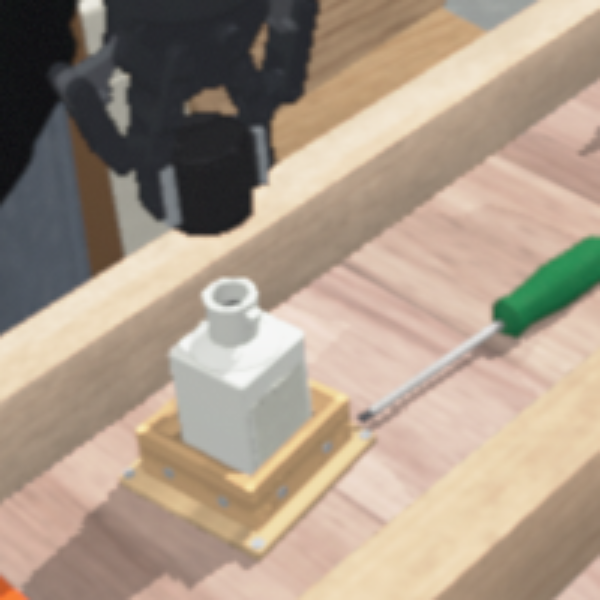

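View pics/d11c.png

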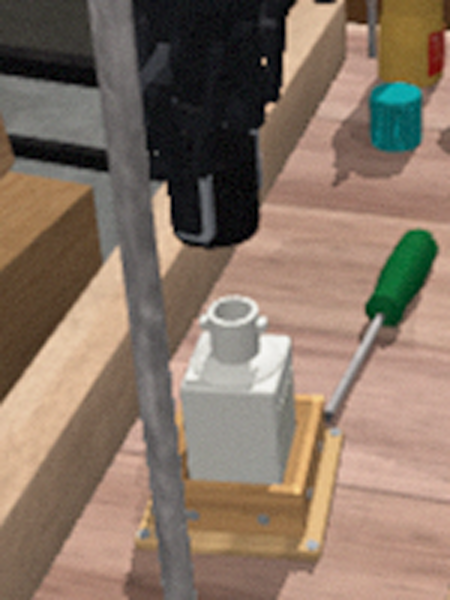

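View pics/w11.png

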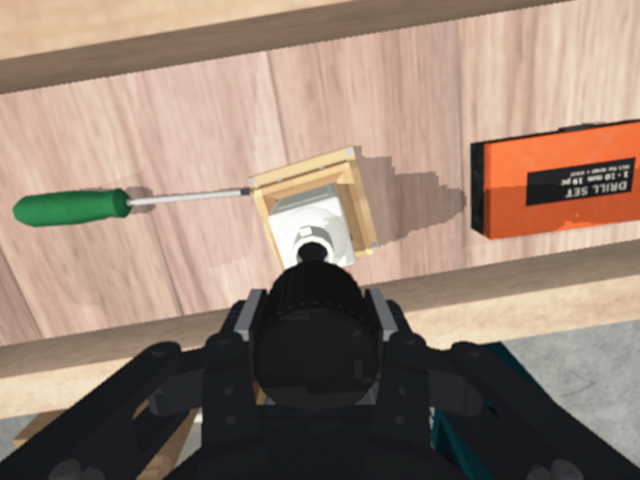

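Run:
```python
from h import *
s=load('s11');d=load('d11');f=lambda a,o:np.array(a)/3+o-.33
S=lambda a:f(a,[130,210]);D=lambda a:f(a,[190,190])
m,e=tri(s,S((231,294)),d,D((236,311)));print('mouth',m,e, plane(s,S((231,294)),.13),plane(d,D((236,311)),.13))
# cap bottom-front point: silhouettes; rays against rim plane: find z of rim from front-bottom point (axis + 23mm toward camera)
for c,p in [(s,S((209,235))),(d,D((216,247)))]:
    ax=np.array([.4777,.1421]);o,r=ray(c,p);h=c['origin'][:2]-ax;q=ax+.023*h/np.linalg.norm(h)
    t=((q-o[:2])@r[:2])/(r[:2]@r[:2]);print('rim z',(o+t*r)[2],'lateral miss',(o+t*r)[:2]-q)
w=load('w11');P=pts(w);m=(w['frame'].max(-1)<60);sel=P[330:400,270:360].reshape(-1,3);print('captop z',np.median(sel,0))
print(plane(w,(313,250),.13))
go(.4777,.1421,.1865,86.4)
```

```text
mouth [0.47593502 0.13772528 0.12661184] 0.0013773651677116301 [0.47153641 0.14030809 0.13      ] [0.47443229 0.14119006 0.13      ]
rim z 0.18625455888342368 lateral miss [0.00118103 0.00204372]
rim z 0.1861680093147724 lateral miss [0.00390967 0.00208149]
captop z [0.47908977 0.14220771 0.23144187]
[0.47141316 0.14148579 0.13      ]
t 10.3 now [0.4777 0.1421 0.1899] [ 1.7989e+02 -1.0000e-02  8.6410e+01] q6 -1.24 F [ 0.5 -0.5 -2.2] T [0.03 0.01 0.03] w 0.516
move mm [-0.  -0.   3.4] rot [ 0.11 -0.01  0.01]
```

Cap rim is at about 0.185 and the mouth at 0.130. The sideways offset between cap and mouth needs a sharper check, so I'll enlarge both views.

Run:
```python
from h import *
c=load('s11');a=cv2.resize(c['frame'][240:340,170:240,::-1],None,fx=6,fy=6,interpolation=cv2.INTER_CUBIC)
c=load('d11');b=cv2.resize(c['frame'][240:330,235:305,::-1],None,fx=6,fy=6,interpolation=cv2.INTER_CUBIC)
cv2.imwrite('pics/s11e.png',cv2.convertScaleAbs(a,alpha=1.0,beta=0));cv2.imwrite('pics/d11e.png',b)
```

```text
(no output)
```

View pics/s11e.png

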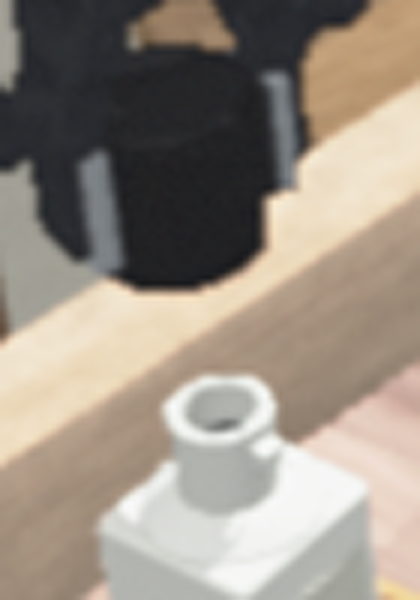

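View pics/d11e.png

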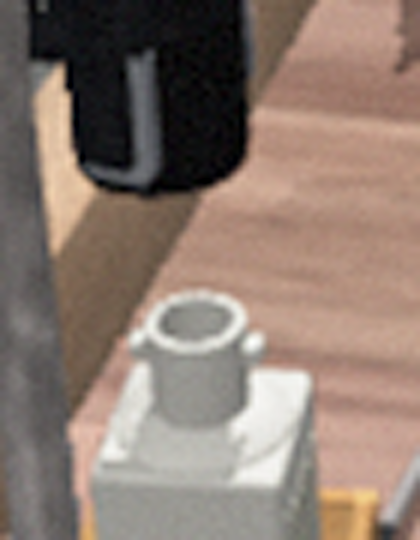

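Run:
```python
from h import *
s=load('s11');d=load('d11')
A=[];b=[]
def lat(c,p,z):
    q=plane(c,p,z)[:2]; h=np.array([.477,.142])-c['origin'][:2];h/=np.linalg.norm(h);n=np.array([-h[1],h[0]])
    return n,n@(q-np.array([.477,.142]))*1000,h@(q-np.array([.477,.142]))*1000
g=lambda a,o:np.array(a)/6+o-.42
for k,c,o,capc,mo in [('s',s,[170,240],(178,246),(220,408)),('d',d,[235,240],(160,155),(196,323))]:
    n,lc,hc=lat(c,g(capc,o),.185);n,lm,hm=lat(c,g(mo,o),.130);print(k,n,'cap',lc,hc,'mouth',lm,hm)
    A.append(n);b.append(lc-lm)
print('cap-mouth xy mm',np.linalg.solve(np.array(A),b))
```

```text
s [0.50413071 0.86362736] cap 1.4501560195107142 -2.272279312528098 mouth -3.578657699432941 -3.4785799570597673
d [0.88679579 0.46216147] cap 5.052566622298326 -1.1492600106792834 mouth -0.8648389152747876 -0.39596043202190273
cap-mouth xy mm [5.22885976 2.77062194]
```

Both fixed views and the wrist suggest the mouth sits about 5–6 mm towards −x from the cap axis, so the bottle may be leaning in the well. I'll check its tilt from depth planes on its faces, against the upright start picture.

Run:
```python
from h import *
def fit(Q):
    for _ in range(5):
        m=Q.mean(0);n=np.linalg.svd(Q-m,full_matrices=False)[2][2];r=(Q-m)@n;Q=Q[abs(r)<2.5*r.std()+1e-5]
    return m,n*np.sign(n[np.abs(n[:2]).argmax()]),len(Q),r.std()
def faces(k,box):
    c=load(k);P=pts(c);f=c['frame'].astype(int);x0,y0,x1,y1=box
    w=np.zeros(f.shape[:2],bool);w[y0:y1,x0:x1]=True
    w&=(f.min(-1)>110)&(np.ptp(f,axis=-1)<22)
    # surface normals local
    dx=cv2.Sobel(P,-1,1,0,ksize=5);dy=cv2.Sobel(P,-1,0,1,ksize=5)
    n=np.cross(dx,dy);n/=np.linalg.norm(n,axis=-1,keepdims=True)+1e-12
    n*=np.sign((n*(c['origin']-P)).sum(-1,keepdims=True))
    w=cv2.erode(w.astype(np.uint8),np.ones((3,3))).astype(bool)
    side=w&(abs(n[...,2])<.5)
    az=np.degrees(np.arctan2(n[...,1],n[...,0]))%360
    h=np.histogram(az[side],bins=36,range=(0,360))[0]
    print(k,side.sum())
    for i in np.argsort(h)[::-1][:1]:
        pass
    for a in ([151.5,241.5,61.5] if k in('scene0','side0') else [192.9,102.9]):
        q=side&(abs((az-a+180)%360-180)<25)
        if q.sum()<40: continue
        m,nn,N,s=fit(P[q]);nn*=np.sign(nn@np.array([np.cos(np.radians(a)),np.sin(np.radians(a)),0]))
        print('  face',a,'az',np.degrees(np.arctan2(nn[1],nn[0]))%360,'elev deg',np.degrees(np.arcsin(nn[2])).round(2),N,'std',s.round(4))
faces('scene0',(318,230,358,285));faces('side0',(298,220,336,265))
for k in ['s8','s11']: faces(k,(180,300,240,372))
for k in ['d8','d11']: faces(k,(245,285,295,355))
```

```text
scene0 902
  face 151.5 az 152.05265576056541 elev deg -0.05 584 std 0.0015
  face 61.5 az 61.846782114887375 elev deg 0.04 212 std 0.0006
side0 552
  face 151.5 az 152.273053519326 elev deg 0.06 143 std 0.0012
  face 61.5 az 61.63394905835785 elev deg -0.07 320 std 0.001
s8 1135
  face 192.9 az 193.1523427081571 elev deg 1.03 473 std 0.0008
  face 102.9 az 103.12067776766804 elev deg -0.02 466 std 0.0007
s11 1347
  face 192.9 az 193.1770175420032 elev deg 1.11 476 std 0.0011
  face 102.9 az 102.56885244675763 elev deg 0.02 504 std 0.0007
d8 921
  face 192.9 az 192.1980096252739 elev deg 0.92 57 std 0.0003
  face 102.9 az 102.74906801536777 elev deg 0.0 772 std 0.0009
d11 1088
  face 192.9 az 116.93834233486194 elev deg 19.5 69 std 0.0082
  face 102.9 az 102.5689978929401 elev deg 4.32 714 std 0.0024
```

```bash
cat >> h.py <<'E'
def fit(Q):
    for _ in range(6):
        m=Q.mean(0);n=np.linalg.svd(Q-m,full_matrices=False)[2][2];r=(Q-m)@n;Q=Q[abs(r)<2.5*r.std()+1e-5]
    return m,n,len(Q),r.std()
def normals(c):
    P=pts(c);dx=cv2.Sobel(P,-1,1,0,ksize=3);dy=cv2.Sobel(P,-1,0,1,ksize=3)
    n=np.cross(dx,dy);n/=np.linalg.norm(n,axis=-1,keepdims=True)+1e-12
    return P,n*np.sign((n*(c['origin']-P)).sum(-1,keepdims=True))
E
python3 - <<'E'
from h import *
for k,box in [('scene0',(170,320,255,395)),('s6',(170,320,255,395)),('s11',(170,290,255,395)),('s8',(170,300,255,395)),('s10',(170,300,255,395))]:
    c=load(k);P,n=normals(c);M=np.zeros(P.shape[:2],bool);M[box[1]:box[3],box[0]:box[2]]=1
    ax=P[...,:2]-[.477,.142];u=np.radians(12.9);X=ax[...,0]*np.cos(u)+ax[...,1]*np.sin(u);Y=-ax[...,0]*np.sin(u)+ax[...,1]*np.cos(u);Z=P[...,2]
    az=lambda a:n[...,0]*np.cos(np.radians(a))+n[...,1]*np.sin(np.radians(a))
    for nm,q in [('wall193',(az(192.9)>.8)&(X<-.036)&(X>-.05)&(abs(Y)<.038)&(Z>.012)&(Z<.036)),('wall103',(az(102.9)>.8)&(Y>.036)&(Y<.05)&(abs(X)<.038)&(Z>.012)&(Z<.036)),('body193',(az(192.9)>.8)&(X<-.018)&(X>-.034)&(abs(Y)<.023)&(Z>.048)&(Z<.09)),('body103',(az(102.9)>.8)&(Y>.018)&(Y<.034)&(abs(X)<.023)&(Z>.048)&(Z<.09))]:
        q=q&M
        if q.sum()<30: continue
        m,nn,N,s=fit(P[q]);nn=nn*np.sign(nn@n[q].mean(0));mm=(m[:2]-[.477,.142])
        print(k,nm,'az',np.degrees(np.arctan2(nn[1],nn[0]))%360,'elev',np.degrees(np.arcsin(nn[2])).round(2),N,s.round(4),'off mm',np.round(1000*(mm@nn[:2]),2),'z',m[2].round(3))
E
```

```text
scene0 wall193 az 193.21345959290917 elev 1.09 298 0.0008 off mm 45.29 z 0.024
scene0 wall103 az 103.03961607247692 elev 0.11 302 0.0006 off mm 41.74 z 0.024
s6 wall193 az 193.01753265381097 elev 0.95 298 0.0007 off mm 45.31 z 0.024
s6 wall103 az 103.26293053930412 elev 0.29 295 0.0006 off mm 41.75 z 0.024
s6 body193 az 190.71905037369874 elev -4.63 64 0.0006 off mm 31.93 z 0.087
s6 body103 az 100.23410396507195 elev -6.27 42 0.0007 off mm 23.98 z 0.087
s11 wall193 az 193.10630507188048 elev 0.37 281 0.0007 off mm 45.31 z 0.024
s11 wall103 az 103.10964454846335 elev 0.67 301 0.0006 off mm 41.74 z 0.024
s11 body193 az 192.95518539517315 elev 0.89 358 0.0008 off mm 30.71 z 0.069
s11 body103 az 102.5350080342676 elev -0.08 321 0.0007 off mm 24.79 z 0.069
s8 wall193 az 193.16204357440012 elev 0.07 312 0.0007 off mm 45.22 z 0.024
s8 wall103 az 103.0606868662343 elev -0.05 297 0.0007 off mm 41.7 z 0.024
s8 body193 az 192.93858837929045 elev 1.43 368 0.0007 off mm 30.12 z 0.07
s8 body103 az 103.22967393365334 elev 0.21 332 0.0007 off mm 24.64 z 0.069
s10 wall193 az 192.97776684173255 elev 0.05 311 0.0007 off mm 45.32 z 0.025
s10 wall103 az 103.18745099739783 elev 0.05 296 0.0007 off mm 41.71 z 0.024
s10 body193 az 192.99674125600222 elev 1.91 373 0.0008 off mm 28.98 z 0.069
s10 body103 az 102.58812525395052 elev -0.38 327 0.0007 off mm 24.81 z 0.069
```

The bottle is essentially upright: its faces and the well walls agree within the roughly 0.5–1° noise. I'll now measure cap axis against body and neck axis by depth in each fixed camera separately, so calibration bias cancels.

Run:
```python
from h import *
from scipy.optimize import least_squares
for k,capbox,nbox in [('s11',(172,250,220,290),(190,302,225,330)),('d11',(240,235,280,272),(255,288,285,315))]:
    c=load(k);P,n=normals(c);f=c['frame'].astype(int)
    def circ(box,r,z0,z1,colour):
        M=np.zeros(P.shape[:2],bool);M[box[1]:box[3],box[0]:box[2]]=1
        q=M&colour&(P[...,2]>z0)&(P[...,2]<z1)&(abs(n[...,2])<.4)&(np.linalg.norm(P[...,:2]-[.477,.142],axis=-1)<.04)
        Q=P[q][:,:2]
        s=least_squares(lambda a:np.linalg.norm(Q-a,axis=1)-r,[.48,.14],loss='soft_l1',f_scale=.001)
        return (s.x*1000).round(2),q.sum(),np.abs(s.fun).mean()
    print(k,'cap',circ(capbox,.0228,.186,.228,f.max(-1)<45),'neck',circ(nbox,.014,.1,.126,f.min(-1)>100))
    # cap bottom z (lowest reliable black pts), mouth top z
    u=np.radians(12.9)
    for a,h in [(192.9,'X'),(102.9,'Y')]:
        v=np.array([np.cos(np.radians(a)),np.sin(np.radians(a))]);ax=P[...,:2]-[.477,.142]
        az=n[...,:2]@v
        for nm,lo,hi,z0,z1,lat in [('wall',.034,.052,.012,.036,.036),('body',.018,.036,.05,.09,.022)]:
            t=ax@v; w=ax@np.array([-v[1],v[0]])
            q=(az>.8)&(t>lo)&(t<hi)&(abs(w)<lat)&(P[...,2]>z0)&(P[...,2]<z1)
            if q.sum()>25: m,nn,N,s=fit(P[q]);print('  ',nm,a,N,'centre off along',a,(1000*(np.median(t[q])-(.0425 if nm=='wall' else .027))).round(2),'elev',np.degrees(np.arcsin(nn[2]*np.sign(nn[:2]@v))).round(2))
```

```text
s11 cap (array([479.44, 140.77]), np.int64(515), np.float64(0.0008203851497408948)) neck (array([473.46, 139.01]), np.int64(234), np.float64(0.0015694475920302986))
   wall 192.9 270 centre off along 192.9 2.84 elev 0.34
   body 192.9 329 centre off along 192.9 3.69 elev 1.02
   wall 102.9 283 centre off along 102.9 -0.75 elev 0.53
   body 102.9 296 centre off along 102.9 -2.14 elev 0.02
d11 cap (array([484.21, 153.73]), np.int64(437), np.float64(0.0029692860370640044)) neck (array([475.91, 140.4 ]), np.int64(225), np.float64(0.001304431833296872))
   wall 192.9 73 centre off along 192.9 0.43 elev 0.05
   body 192.9 93 centre off along 192.9 1.4 elev 0.89
   wall 102.9 329 centre off along 102.9 -0.17 elev -0.33
   body 102.9 457 centre off along 102.9 -1.38 elev -0.03
```

Scene depth puts the cap (+6.0, +1.8) mm from the neck, and the silhouettes in both views agree (about +5.2, +2.8). The released bottle righted itself in the clearance, so I'll re-centre the cap by about (−5, −2) mm and lower it slightly.

Run:
```python
from h import *
go(.4729,.1401,.1865,86.4)
```

```text
t 10.3 now [0.4777 0.1421 0.1899] [ 1.7989e+02 -1.0000e-02  8.6410e+01] q6 -1.24 F [ 0.5 -0.5 -2.2] T [0.03 0.01 0.03] w 0.516
move mm [-2.3 -4.7  3.4] rot [ 0.11 -0.01  0.01]
```

>>> jog_arm(
  plan=[
    [[-1,-2,1.5,0.1,0,0,20],[-2,-4,3,0.1,0,0,20],[-2.3,-4.7,3.4,0.1,0,0,20],[-2.3,-4.7,3.4,0.1,0,0,20],[-2.3,-4.7,3.4,0.1,0,0,20]],
  ],
)

```text
clock: 10.8
tcp_pos: [0.4729, 0.1401, 0.1865]
tcp_rot: [3.141, -0.0, 1.508]
wrist_force: [0.0, -0.7, -1.4]
width: 0.521
```

Run:
```python
from h import *
from scipy.optimize import least_squares
go(.4729,.1401,.1865,86.4)
for n,k in [('scene','s12'),('side','d12'),('wrist','w12')]: cap(n,k)
go(.4729,.1401,.1865,86.4)
c=load('s12');P,n=normals(c);f=c['frame'].astype(int)
def circ(box,r,z0,z1,col):
    M=np.zeros(P.shape[:2],bool);M[box[1]:box[3],box[0]:box[2]]=1
    q=M&col&(P[...,2]>z0)&(P[...,2]<z1)&(abs(n[...,2])<.4)&(np.linalg.norm(P[...,:2]-[.475,.14],axis=-1)<.04);Q=P[q][:,:2]
    return least_squares(lambda a:np.linalg.norm(Q-a,axis=1)-r,[.48,.14],loss='soft_l1',f_scale=.001).x*1000
print('cap-neck',circ((172,250,220,290),.0228,.186,.228,f.max(-1)<45)-circ((190,302,225,330),.014,.1,.126,f.min(-1)>100))
M=np.zeros(P.shape[:2],bool);M[245:292,165:225]=1;q=M&(f.max(-1)<60)&(np.linalg.norm(P[...,:2]-[.475,.14],axis=-1)<.024);print('cap z min',np.percentile(P[q][:,2],[0.5,2]))
M[:]=0;M[298:315,190:225]=1;q=M&(f.min(-1)>120)&(np.linalg.norm(P[...,:2]-[.475,.14],axis=-1)<.018);print('mouth z',np.percentile(P[q][:,2],[50,90,98]))
w=load('w12');Pw=pts(w);print('captop',np.median(Pw[330:395,280:350].reshape(-1,3),0))
a=cv2.resize(load('s12')['frame'][240:340,150:260,::-1],(440,400),interpolation=cv2.INTER_CUBIC);b=cv2.resize(load('d12')['frame'][240:340,225:305,::-1],(320,400),interpolation=cv2.INTER_CUBIC)
cv2.imwrite('pics/f12.png',np.hstack([a,b]))
```

```text
t 10.8 now [0.4729 0.1401 0.1865] [ 1.7999e+02 -1.0000e-02  8.6410e+01] q6 -1.24 F [ 0.  -0.7 -1.4] T [ 0.01 -0.05 -0.04] w 0.521
move mm [-0. -0.  0.] rot [ 0.01 -0.01  0.01]
t 10.95 now [0.473  0.1402 0.1866] [ 1.7998e+02 -1.0000e-02  8.6410e+01] q6 -1.24 F [ 0.4  0.3 -1.1] T [ 0.04 -0.    0.05] w 0.514
move mm [-0.1 -0.1  0.1] rot [ 0.02 -0.01  0.01]
cap-neck [ 0.13868101 -0.51765595]
cap z min [0.1806498 0.1825676]
mouth z [0.12537314 0.12864153 0.12962152]
captop [0.47326971 0.14026743 0.22788464]
```

View pics/f12.png

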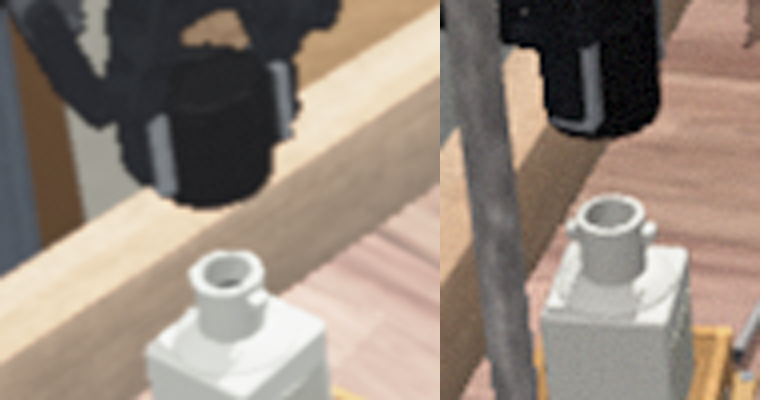

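View pics/s12.png

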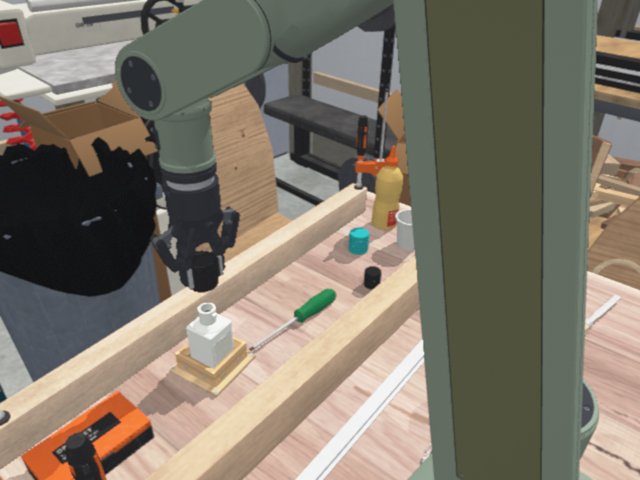

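View pics/w12.png

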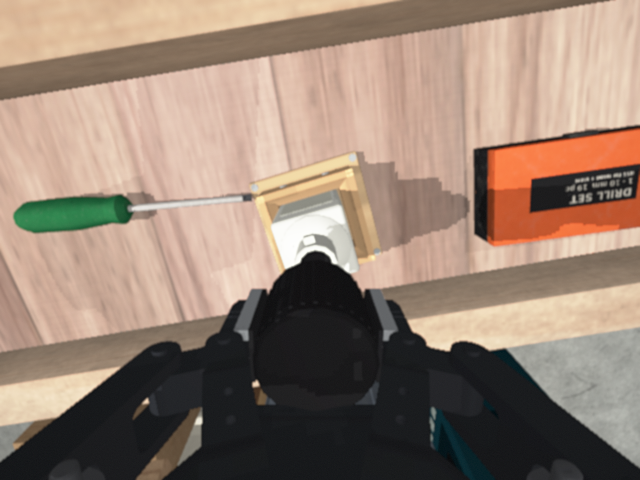

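Checks agree, so I'm handing in:
- **Cap position:** rim about 0.181, mouth 0.1296, so the gap is about 51 mm. The cap–neck offset is below 1 mm and the tool is level.
- **Bottle:** seated, with a mouth height that implies its foot at about 0.008.
- **Bystanders:** the screwdriver, cup, glue and loose caps visible are where they started.

Run:
```python
from h import *
print(bot.finish_job())
```

```text
the job is handed in; nothing more can be done
None
```

The job is done and handed in at about 11 s. The bottle stands in the well with its cap off, and the gripper holds the cap above the mouth. I carried the bottle by its locked cap, lowered it to the well floor, pressed the cap to its stop at 22–28 N, turned it about 72° anticlockwise while pressed, and lifted it off.

**Last checks:**
- **Cap:** the tool is level, the rim is about 51 mm above the mouth, and the cap is within about 0.6 mm of the neck axis in the scene view.
- **Bottle:** the mouth is at 0.1296 m, which puts its foot on the well floor.
- **Bystanders:** the ones still in view looked untouched. In the last scene picture the arm hid part of the cup and the tape measure.

**Disagreements:**
- The cameras put the well 2–3 mm apart in x, so pressing carried a side force of up to about 8 N and the bottle leaned about 1–2° during release. A face fit just after the lift still showed about 1° of lean. One well wall, known to be upright, read up to 1° off in some pictures, so that is within the noise, but I did not repeat the fit at the end.
- After the first lift the cap was 5–6 mm off the mouth's axis; I re-centred it before handing in.

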